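# Lock the orange ink's shaker ring

### The arm

A 6-joint arm with a two-finger parallel gripper is mounted at the origin on a cart in front of the work surface, level with it; the furniture and walls round the work are solid. World frame = base frame: x ahead of the robot, y to its left, z up, the work surface at z = 0. Lengths are in m, angles in rad, forces in N, time in s.
With the tool pointing down it reaches from about 0.3 to 0.775 m from the base axis. Payload 14.6 kg.
Tool frame: the origin (TCP) lies midway between the tips of the shut fingers; the grasp point (between the pads) lies 19 mm behind it; z points along the fingers, y is the line along which they close (so a half turn about z gives the same grasp; the last joint's range is limited). The gripper opens to 85 mm and grips with 20 to 120 N. Pads are 22 mm wide; open, the fingers measure 114 mm over their backs; the gripper's body (76 mm by 85 mm) begins 54 mm behind the grasp point. The pads swing forward as they close: fully open they stand 13 mm farther back than shut.
Start: joints at [1.253, 0.3, 1.521, -0, 1.321, -0.067], TCP at [0.136, 0.533, 0.231] pointing down, gripper open.
Joint ranges: [-3.03, 3.03], [-0.79, 2.21], [0.23, 2.52], [-1.04, 4.18], [0, 3.07], [-2.55, 2.55]. Speed limits (rad/s): [2.22, 2.22, 2.57, 3.14, 3.14, 3.14].

### API

Orientations are given as [roll, pitch, yaw] about the fixed x, y, z axes, in that order (R = Rz(yaw) Ry(pitch) Rx(roll)).
In Python, from station import bot, command_gripper, kinematics, snapshot, camera_model gives the robot as it stands. The module is installed in compiled form; this text tells all that it offers. Calls block until the motion is done:
- bot.move_ptp(position, orientation): joint-space move of the TCP to a pose.
- bot.servo_line(position, frame=None, vel=0.15, stop_force=None): straight line of the TCP; frame=None keeps the orientation; vel is the mean speed in m/s. With stop_force (N) it stops when the force on the tool has changed by that much, and returns True; else False.
- bot.movej(angles): joint-space move.
- command_gripper(opening, squeeze=None): finger opening in m; squeeze is the grip in N (None keeps the last); returns when the fingers have stopped.
- bot.hold(seconds).
- kinematics.inverse_kinematics(position, orientation): joint angles nearest the present ones, or None.
- bot.get_state(): the state.
- snapshot(name): name is "scene" or "top" or "wrist"; returns (picture, depth): 400x640x3 uint8, red, green, blue; 400x640 float32, m along the optical axis (not along the pixel's ray), 0 where there is no reading.
- camera_model(name): a dict with "fovy" (degrees; the focal length in pixels is half the picture's height over the tangent of half this angle, whatever the lens; pixels are square), "cx", "cy" (the principal point, pixels), "R" (3x3) and "t" (3): a world point X has camera coordinates R X + t; the wrist camera has in their place "T_tool_cam" (4x4, takes a point from camera to tool coordinates, whose origin is the TCP and whose axes are the flange's). Camera axes: x right, y down, z forward; pixel columns grow to the right and rows downward; lengths in m; the calibration is good to about 2 mm. A picture is of the moment at which its call begins: read the wrist's pose just before it. camera_model takes no time and is no camera call.
A pose or a line that the arm cannot do raises bot.Unreachable and nothing moves.
- bot.sign_off(): hands the job in; it is judged then, once.
The state is a dict: "time_s": time; "joints": joint angles; "joint_vel": joint speeds; "joint_efforts": joint torques, N m; "tcp_pos": TCP position; "orientation": TCP orientation; "contact_force": force on the tool from outside, world axes, zero at the start; "wrist_torque": the same for the moment, N m; "gripper_width": finger opening in m; "finger_force": force on a finger pad.
Only numpy, scipy, OpenCV 4.12 (cv2) and the standard library are available. Lean on these libraries where they do the work, as an engineer would, in place of code of your own. Each camera call takes 0.05 s, during which the arm holds its last target. There are 200 camera calls.

### The job

Two bench ink shakers stand on the tool chest, each with an ink bottle in its cage and a ribbed bayonet ring around the bottle's neck, both rings still open. Lock the bottle with the orange label, in the shaker with the orange foot, ready for shaking: turn its ring about a quarter turn clockwise (seen from above) until it clicks home against its stop, then let go. Leave the ring of the shaker with the blue bottle open as it is.

Things in the scene. Friction and masses are not known exactly. Their poses are not given: they have to be found in the camera images.
- ring_orange_centre (a point): Centre of the silver ribbed ring round the neck of the white bottle with orange label and white nozzle. Ring: round, 49 mm across, 24 mm high, axis upright; can be gripped across from any side. Point on its axis, half-way up, 74 mm above the table. Nozzle rises 32 mm above it. Under the ring four posts, 43 mm across, on an orange foot disc of 66 mm. -x points to the ring's red line.
- ring_orange (a joint): That ring's turn, rad: starts at 0, open; grows clockwise seen from above; 1.4 (80 degrees) locked at the stop. A spring latch resists with about 0.15 Nm until 0.9, then snaps the ring to 1.4 and holds it there; let go sooner and it springs back to 0. On the base a white bar shows where the ring's red line is when open, a red dot where it is when locked.
- ring_blue_centre (a point): The same point on the other, like shaker, with the blue bottle, blue nozzle (rises 44 mm above the point) and blue foot disc. The two may stand either way round, axes at least 170 mm apart. Each has a base box 116 x 104 mm, 24 mm high, fixed to the table, and at its back, 27 to 49 mm from the axis, a latch block 37 mm high.
- ring_blue (a joint): Turn of the blue bottle's ring, rad, as for the other; it starts open, at 0, and is to stay open.

How it is judged:
By the outcome, as a careful person would: the job done as asked, in the order asked, and still so for the second after the job is handed in, with the robot touching nothing.
It also fails if it takes over 32 s, if anything falls off the work surface, if the arm or the gripper's body presses on something with over 40 N, if the wrist force passes 120 N, or if a joint passes its speed limit or range.

## Working session

There is one attempt and no reset: what is moved stays moved. The work goes in short steps, each a Python script; the robot and the scene stay as the last script left them, time stands still between calls to the robot, and variables do not carry over. Pictures are saved under pics/ and viewed, at most 10 in all, crops included, and the job is handed in when it is done.

```bash
mkdir -p pics; python3 - <<'E'
from station import *
import cv2,numpy as np
for n in("top","scene"):
    p,d=snapshot(n); cv2.imwrite(f"pics/{n}1.png",p[:,:,::-1]); np.save(f"pics/{n}1.npy",d)
    print(n,camera_model(n))
s=bot.get_state();print(s["time_s"],s["tcp_pos"],s["orientation"])
E
```

```text
top {'fovy': 51.81325307748051, 'cx': 322.3672185013127, 'cy': 194.71255064613462, 'R': array([[ 0.00466014, -0.99995932, -0.00772231],
       [-0.99666389, -0.00401526, -0.0815167 ],
       [ 0.08148238,  0.00807642, -0.99664206]]), 't': array([-0.10135791,  0.50909029,  0.93301527])}
scene {'fovy': 56.964577304995125, 'cx': 320.39316931611586, 'cy': 200.79489043185063, 'R': array([[-0.740095  , -0.67243516,  0.00950465],
       [-0.50900413,  0.55087094, -0.66140457],
       [ 0.43951585, -0.49434012, -0.7499691 ]]), 't': array([0.32265601, 0.38496287, 0.67582386])}
0.1 [0.13643235 0.53259523 0.2307774 ] [-3.14056302e+00 -3.93986461e-05  2.89086980e+00]
```

View pics/top1.png

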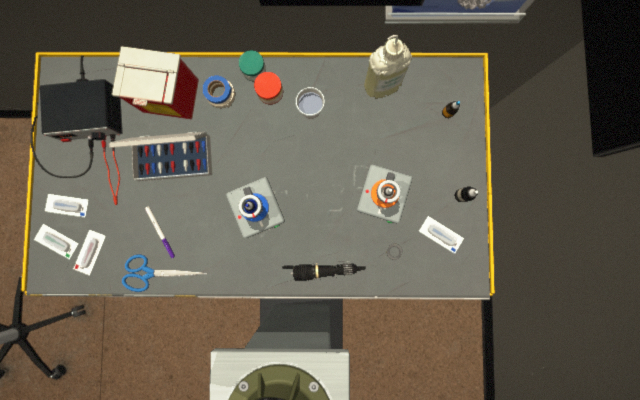

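View pics/scene1.png

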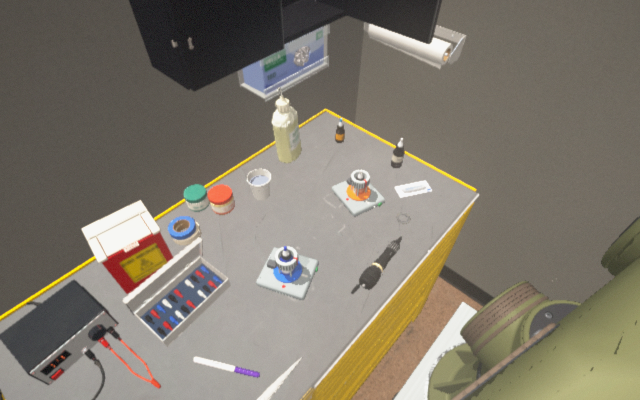

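```bash
cat > h.py <<'E'
import numpy as np
from station import *
def pix2w(n,u,v,z=None):
    "pixel -> world point at height z, fixed camera"
    c=camera_model(n); f=200/np.tan(np.radians(c["fovy"])/2)
    r=c["R"].T@np.array([(u-c["cx"])/f,(v-c["cy"])/f,1]); o=-c["R"].T@c["t"]
    return o+r*(z-o[2])/r[2]
E
python3 - <<'E'
from h import *
import cv2
p=cv2.imread("pics/top1.png")[150:240,340:430]
cv2.imwrite("pics/c1.png",cv2.resize(p,(594,594),interpolation=cv2.INTER_CUBIC)) if 0 else cv2.imwrite("pics/c1.png",cv2.resize(p,(540,540),interpolation=cv2.INTER_CUBIC))
print(pix2w("top",387,191,.08))
E
```

```text
[ 0.51329725 -0.23979117  0.08      ]
```

View pics/c1.png

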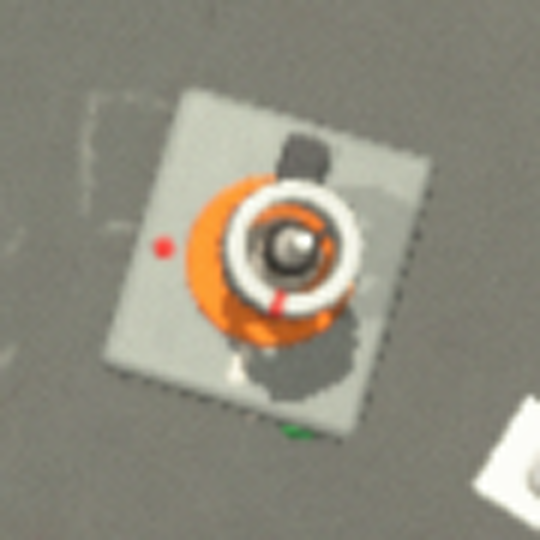

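```bash
python3 - <<'E'
from h import *
import cv2
c=pix2w("top",388.7,191.2,.086);print(c)
for y in np.arange(-3.1,3.2,.4):
    a=kinematics.inverse_kinematics([c[0],c[1],.05],[np.pi,0,y]); print(round(y,2),None if a is None else np.round(a,2))
bot.move_ptp([c[0],c[1],.2],[np.pi,0,-1.9+np.pi-.1])
s=bot.get_state();print(s["time_s"],s["tcp_pos"],s["orientation"],s["joints"])
p,d=snapshot("wrist");cv2.imwrite("pics/w1.png",p[:,:,::-1]);np.save("pics/w1.npy",d);print(camera_model("wrist"))
E
```

```text
[ 0.5123303  -0.24255006  0.086     ]
-3.1 [-0.51  0.55  1.63  0.    0.97 -2.12]
-2.7 [-0.51  0.55  1.63  0.    0.97 -2.52]
-2.3 None
-1.9 None
-1.5 None
-1.1 [-0.51  0.55  1.63 -0.    0.97  2.16]
-0.7 [-0.51  0.55  1.63 -0.    0.97  1.76]
-0.3 [-0.51  0.55  1.63 -0.    0.97  1.36]
0.1 [-0.51  0.55  1.63 -0.    0.97  0.96]
0.5 [-0.51  0.55  1.63 -0.    0.97  0.56]
0.9 [-0.51  0.55  1.63 -0.    0.97  0.16]
1.3 [-0.51  0.55  1.63 -0.    0.97 -0.24]
1.7 [-0.51  0.55  1.63  0.    0.97 -0.64]
2.1 [-0.51  0.55  1.63  0.    0.97 -1.04]
2.5 [-0.51  0.55  1.63  0.    0.97 -1.44]
2.9 [-0.51  0.55  1.63  0.    0.97 -1.84]
3.125 [ 0.51258321 -0.24198051  0.20004505] [ 3.14154083e+00 -5.13633336e-05  1.14262790e+00] [-5.05702043e-01  3.63531016e-01  1.51091178e+00  5.78717137e-05
  1.26710217e+00 -7.75509199e-02]
{'fovy': 66.57995908496372, 'cx': 325.26205007273046, 'cy': 199.1352584217958, 'T_tool_cam': array([[ 7.79148449e-04, -9.61264469e-01, -2.75626585e-01,
         6.81172826e-02],
       [ 9.99999296e-01,  5.02414389e-04,  1.07462348e-03,
        -5.09893626e-04],
       [-8.94518610e-04, -2.75627228e-01,  9.61264184e-01,
        -1.42463078e-01],
       [ 0.00000000e+00,  0.00000000e+00,  0.00000000e+00,
         1.00000000e+00]])}
```

View pics/w1.png

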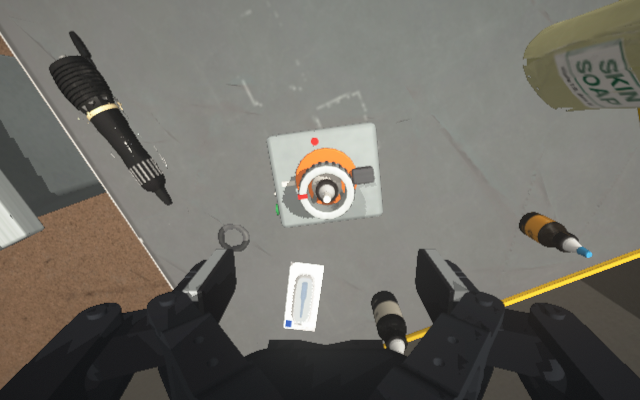

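The wrist view shows the orange shaker with its ring's top centred at about (326,190), the red line at the left (303,196), the red dot at (314,141) and the latch block at the right (362,174).

```bash
cat >> h.py <<'E'
def wpix2w(u,v,z,pos,rpy):
    from scipy.spatial.transform import Rotation as Ro
    c=camera_model("wrist"); f=200/np.tan(np.radians(c["fovy"])/2); T=c["T_tool_cam"]; R=Ro.from_euler("xyz",rpy).as_matrix()
    r=R@T[:3,:3]@np.array([(u-c["cx"])/f,(v-c["cy"])/f,1]); o=np.array(pos)+R@T[:3,3]
    return o+r*(z-o[2])/r[2]
E
python3 - <<'E'
from h import *
import cv2
s=bot.get_state()
c=wpix2w(326,190,.086,s["tcp_pos"],s["orientation"]);print(c)
y=.67
bot.move_ptp([c[0],c[1],.2],[np.pi,0,y])
print(bot.servo_line([c[0],c[1],.052],vel=.1,stop_force=8))
s=bot.get_state();print(s["time_s"],s["tcp_pos"],s["contact_force"],s["gripper_width"])
p,d=snapshot("wrist");cv2.imwrite("pics/w2.png",p[:,:,::-1])
E
```

```text
[ 0.51412888 -0.23960275  0.086     ]
False
5.3417 [ 0.51439703 -0.23974376  0.05256725] [-0.31263072  0.22714691 -0.4985204 ] 0.08572695564566131
```

View pics/w2.png

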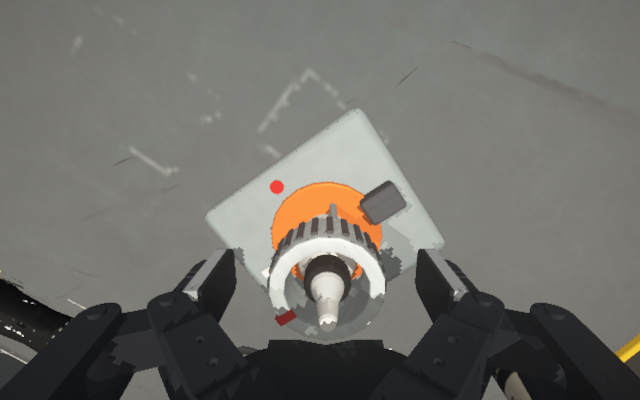

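The ring sits centred between the open fingers (ring at column 327, fingers at 236 and 416). Next I'll close and turn.

```bash
python3 - <<'E'
from h import *
import cv2
def pr(l):
    s=bot.get_state();print(l,round(s["time_s"],2),np.round(s["tcp_pos"],4),np.round(s["contact_force"],1),np.round(s["wrist_torque"],2),round(s["gripper_width"],4),s["finger_force"],np.round(s["joints"][5],3))
command_gripper(.04,50);pr("closed")
j=np.array(bot.get_state()["joints"]);
for a in(.3,.7,1.0,1.25,1.42):
    k=j.copy();k[5]+=a;bot.movej(k);pr(a)
p,d=snapshot("wrist");cv2.imwrite("pics/w3.png",p[:,:,::-1])
E
```

```text
closed 5.83 [ 0.5148 -0.2402  0.0526] [ 2.6 -4.5  0.9] [-0.79 -0.54 -0.03] 0.0471 52.889702792745084 0.4
0.3 6.22 [ 0.5149 -0.2405  0.0526] [ 2.4 -3.4 -1.7] [-0.68 -0.34  0.07] 0.047 52.72766497568227 0.696
0.7 6.69 [ 0.5149 -0.2407  0.0527] [ 2.4 -5.7 -3.5] [-1.17 -0.29  0.  ] 0.0467 52.765507930889726 1.097
1.0 7.08 [ 0.5148 -0.241   0.0527] [ 3.8 -7.5 -3.5] [-1.59 -0.09 -0.04] 0.0467 52.867755816550925 1.397
1.25 7.43 [ 0.5147 -0.2411  0.0527] [ 2.8 -8.5 -2.5] [-1.83  0.13 -0.11] 0.0471 52.954161824891344 1.647
1.42 7.72 [ 0.5146 -0.2412  0.0526] [ 1.5 -9.6 -2.9] [-2.06  0.38  0.29] 0.0468 53.060760791413486 1.817
```

View pics/w3.png

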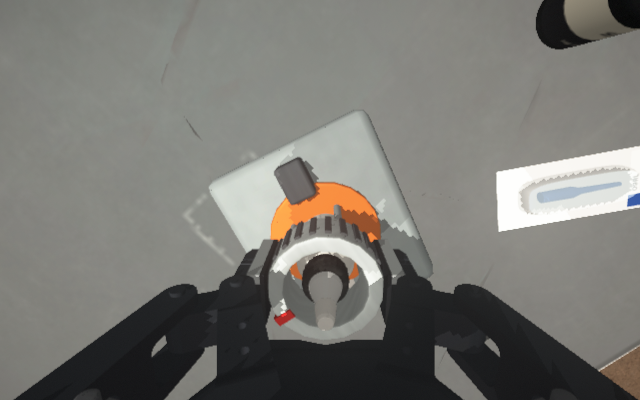

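The red line has kept its place in the wrist view at (285,317), so the ring turned with the gripper. The torque sign has flipped to +0.29, which suggests it's at the stop. A slight overpush, then release and check.

```bash
python3 - <<'E'
from h import *
import cv2
k=np.array(bot.get_state()["joints"]);k[5]+=.05;bot.movej(k);print(bot.get_state()["wrist_torque"])
command_gripper(.085)
s=bot.get_state();p=s["tcp_pos"]
bot.servo_line([p[0],p[1],.2],vel=.12)
s=bot.get_state();print(s["time_s"],s["contact_force"],s["tcp_pos"],s["orientation"])
p,d=snapshot("wrist");cv2.imwrite("pics/w4.png",cv2.resize(p[100:260,230:430,::-1],(800,640))[:600])
E
```

```text
[-0.28445885  0.65614391  1.1987218 ]
9.8583 [ 0.49453744  0.6337305  -0.33769854] [ 0.51443884 -0.24107231  0.19920844] [ 3.14031831e+00 -2.27414144e-03 -7.96043735e-01]
```

View pics/w4.png

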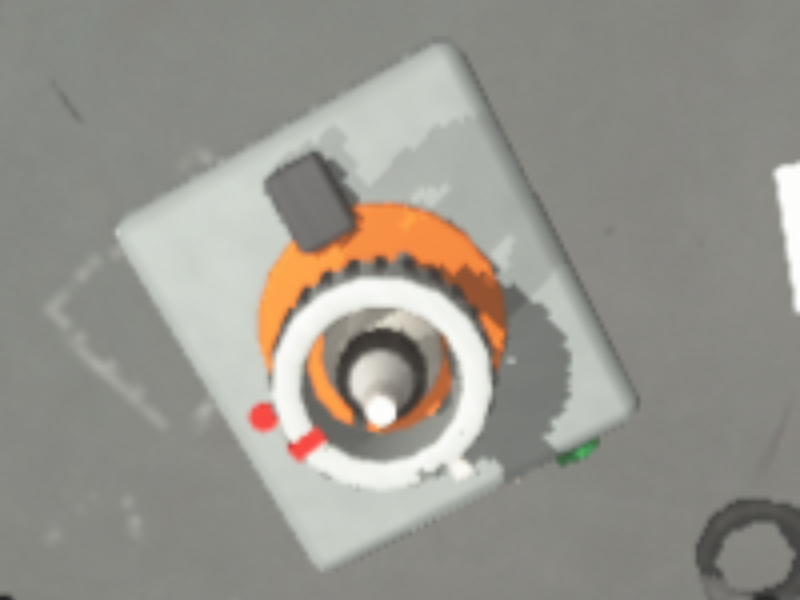

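The red line at (306,443) now points to the red dot at (262,417). It sits about 78° from the open direction in the picture, matching the 80° locked position, and it stayed there after release.

```bash
python3 -c "
from station import bot
print(bot.sign_off())"
```

```text
the job is handed in; nothing more can be done
None
```

The orange bottle's ring is turned to its locked stop (red line about 78° round by the final picture) and let go; the blue shaker was not touched, and the job was handed in at about 10 s.

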